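Prove the tin stop's clamp screw, then park the swiss roll tin against it

ROBOT

A 6-joint arm with a two-finger parallel gripper is mounted at the origin on the work surface. World frame = base frame: x ahead of the robot, y to its left, z up, the work surface at z = 0. Lengths are in m, angles in degrees, forces in N, time in s.
With the tool pointing down it reaches from about 0.35 to 0.875 m from the base axis. Payload 15.5 kg.
Tool frame: the origin (TCP) lies midway between the tips of the shut fingers; the grasp point (between the pads) lies behind it (ctrl.pinch_z is the x of the grasp point in the tool frame, in m); x points along the fingers, y is the direction in which the jaws open and shut, and the axes are right-handed (so a half turn about x gives the same grasp; the last joint's range is limited). The gripper opens to 85 mm and grips with 20 to 120 N. Pads are 22 mm wide; open, the fingers measure 114 mm over their backs; the gripper's body (76 mm by 85 mm) begins 54 mm behind the grasp point. The pads swing forward as they close: fully open they stand 13 mm farther back than shut.
Start: joints at [68.554, 28.281, 77.091, -0, 74.628, -5.472], TCP at [0.172, 0.601, 0.231] pointing down, gripper open.
Joint ranges: [-166.48, 166.48], [-47.26, 123.95], [12.59, 153.08], [-70.14, 250.14], [6.76, 159.57], [-176.63, 176.63]. Speed limits (degrees/s): [108.29, 108.29, 147.25, 172.46, 172.46, 172.46].

INTERFACE

Orientations are given as [roll, pitch, yaw] about the fixed x, y, z axes, in that order (R = Rz(yaw) Ry(pitch) Rx(roll)).
In Python, from plant import ctrl, viewer, ticket gives the robot as it stands.
- The arm moves only by the tool servo_tool, never from a script. Its argument "commands" is a list of rows, each an object of numbers: "x", "y", "z": the shift along the tool's x, y, z in mm; "rx", "ry", "rz": the turn, a rotation vector about the tool's x, y, z in degrees; "fingers": the closure, from 0 (fully open) to 1 (shut). In form: [{"x": .., "y": .., "z": .., "rx": .., "ry": .., "rz": .., "fingers": ..}, ...]. A call has 1 to 8 rows; each row is the pose to reach, as a shift and turn from the pose commanded when the call began, along the tool's axes at that moment; what a row does not reach only later rows make up. A row lasts 1/12 s, in which the tool goes at most 41.7 mm and 7.16 degrees, less where a joint would pass 70% of its speed; a pose out of reach is approached as far as the arm can. A call with a gripper value outside its range is refused whole. The fingers move at their own pace and stop on an object; "force" is the grip in N (left out, the last holds). Time passes only in rows, so rows that repeat a pose let the fingers close. It gives the time, the measured TCP pose, the force and the opening at its end, in the units of the state.
- ctrl.observe(): the state, without advancing time (a new reading comes with each control period).
- viewer.capture(name): name is "side" or "top"; returns a dict with "frame" (420x560x3 uint8, red, green, blue), "z_map" (420x560 float32, m along the optical axis (not along the pixel's ray), 0 where there is no reading), "K" (3x3 intrinsics, pixels), "k1" (the pictures are not rectified: a ray, as slopes to the right and down, at radius r is drawn at 1 + k1 r^2 times it, then the intrinsics apply), "position" and "attitude" of the camera in the world. Camera axes: x right, y up, looking along -z (the intrinsics and any distortion apply to the point x, -y, -z); pixel columns grow to the right and rows downward; lengths in m; the calibration is good to about 2 mm. A picture is of the moment at which its call begins.
- ticket.finish_job(): hands the job in, once; it reports no verdict.
The state is a dict: "clock": time; "qpos": joint angles; "qd": joint speeds; "effort": joint torques, N m; "eef_pos": TCP position; "ee_rot": TCP orientation; "contact_force": force on the tool from outside, world axes, zero at the start; "wrist_torque": the same for the moment, N m; "grip_width": opening from 0.0 (shut) to 1.0 (fully open).
Only numpy, scipy, OpenCV 4.12 (cv2) and the standard library are available. Lean on these libraries where they do the work, as an engineer would, in place of code of your own. Each camera call takes 0.05 s, during which the arm holds its last target.

TASK

Check that the clamp screw of the blue tin stop holds: push its black-gripped torque lever clockwise (seen from above) until the pointer stands in the green band, keep it there for a full second, then let the lever spring right back; the screw must not turn and the pointer must not run deep into the red. Then slide the swiss roll tin along the shelf until its long side rests flat against the stop, without shifting the stop. Leave the other things on the shelf where they are.

Things in the scene. Friction and masses are not known exactly. Their poses are not given: they have to be found in the camera images.
- screw_axis (a point): on the vertical axis of clamp screw and torque lever, at the lever rod's height (80 mm above the shelf). The screw stands on a blue block (50 x 36 mm, top 60 mm high) clamped on a low aluminium rail (30 mm wide, 10 mm high, along the y axis of stop_face); dark hub 30 mm across, up to 90 mm high. The screw holds up to about 1.0 Nm and turns beyond that
- push_point (a point): middle of the lever's black grip, 90 mm out from screw_axis, 80 mm above the shelf: where to push. Grip 18 mm thick, 46 mm long, its end 115 mm from the axis. Below it is free space down to the shelf, but for the stop's 38 mm high plate. At the start the lever points somewhere between the robot's right and the robot
- lever (a joint): lever's turn against the screw, rad: 0 at rest, grows clockwise seen from above against a spring of 1.6 Nm/rad that brings it back (0.4 takes 7 N at push_point). A thin black pointer opposite the lever moves with it over a dial fixed to the screw: white 0 to 0.30, green to 0.50, red to 0.75; the screw turns from about 0.62. Pushed anticlockwise the lever is rigid and loosens the screw
- dial_mark (a point): point in the middle of the dial's green band (0.40 rad), 70 mm from screw_axis, 69 mm above the shelf (the dial's rim is at 96 mm); fixed to the screw, so it stays still as long as the screw does not turn
- stop_face (a point): on the face of the stop's blue plate that the tin must rest against, 15 mm above the shelf, mid-lane. Its y axis points level out of the face, along the rail, to the tin; x runs along the face towards the rail, whose middle is 130 mm off. The plate reaches 106 mm to -x and 143 mm to +x, is 12 mm thick and 38 mm high. The stop grips the rail by friction and slides only above about 25 N
- tin: aluminium swiss roll tin, open tray 180 mm (its x axis) x 130 mm (its y axis) x 22 mm high, walls 3 mm, about 0.3 kg. Origin: centre of the underside. It stands flat on the shelf beside the rail, its -y long side looking towards the stop 40 to 130 mm away, turned by up to 0.12 rad against the stop
- docker: bystander: white dough docker, spiked roller 56 mm thick and 160 mm long handle, lying; origin under the roller
- funnel: bystander: stainless funnel standing mouth down, 92 mm across, 88 mm high; origin under its centre
- scoop: bystander: white scoop with grey squeeze lever, 200 mm long, lying; origin under the bowl
- ramekin: bystander: glass ramekin, 88 mm across, 48 mm high; origin under its centre
- jar: bystander: amber glass jar, 72 mm across, 100 mm high; origin under its centre
- spatula: bystander: spatula lying on the shelf; origin under its middle
Things that resemble listed ones, but are neither listed nor needed, are in the scene too. Several things have the shape of the tin; the one meant has the colours described above.

How it is judged:
By the outcome, as a careful person would: the job done as asked, in the order asked, and still so for the second after the job is handed in, with the robot touching nothing.
It also fails if it takes over 67 s, if anything falls off the work surface, if the arm or the gripper's body presses on something with over 40 N, if the wrist force passes 120 N, or if a joint passes its speed limit or range.

## Working session

There is one attempt and no reset: what is moved stays moved. The work goes in short steps, Python scripts to look and compute and a tool call to move; the robot and the scene stay as the last step left them, time stands still between calls to the robot, and variables do not carry over. Pictures are saved under pics/ and viewed, and the job is handed in when it is done.

Besides the shell and the picture viewer there is one more tool, called after "Request:" by a JSON object that holds its "api" and its "payload". servo_tool: Moves the arm, as the interface text tells. Its arguments: {"type":"object","properties":{"commands":{"type":"array","items":{"type":"object","properties":{"x":{"type":"number"},"y":{"type":"number"},"z":{"type":"number"},"rx":{"type":"number"},"ry":{"type":"number"},"rz":{"type":"number"},"fingers":{"type":"number"}}}},"force":{"type":"number"}},"required":["commands"]}

```bash
ls; mkdir -p pics; python3 - <<'E'
from plant import ctrl, viewer, ticket
import cv2,numpy as np
print(ctrl.observe(), ctrl.pinch_z)
for n in("side","top"):
    d=viewer.capture(n); cv2.imwrite(f"pics/{n}0.png",d["frame"][:,:,::-1]); np.savez(f"{n}0.npz",**d)
    print(n,d["K"],d["k1"],d["position"],d["attitude"])
E
```

```text
pics
{'clock': 0.0, 'qpos': array([ 6.85545191e+01,  2.83145914e+01,  7.71279109e+01,  1.01237671e-03,
        7.46285072e+01, -5.47331624e+00]), 'qd': array([ 0.02248275, -0.08853441,  0.0399962 ,  0.10608798,  0.02104517,
       -0.00166456]), 'effort': array([-3.81706413e-03, -8.82187557e+01, -3.83872783e+01, -4.75589186e-04,
        1.02811900e-02, -4.38311804e-05]), 'eef_pos': array([0.17185475, 0.60052735, 0.23069882]), 'ee_rot': array([ -96.26063893,   89.92898388, -112.23307255]), 'contact_force': array([ 0.02824261,  0.03540644, -0.71684332]), 'wrist_torque': array([ 0.02019746,  0.03473196, -0.03332581]), 'grip_width': 0.9970991590882377} -0.0187
side [[425.95421142   0.         287.38978461]
 [  0.         425.95421142 213.80984182]
 [  0.           0.           1.        ]] -0.12209544019147345 [-0.08023215 -0.64925343  0.87521484] [ 49.86071132  -0.38615651 -42.26696569]
top [[506.40351636   0.         273.42986226]
 [  0.         506.40351636 210.14167703]
 [  0.           0.           1.        ]] 0.02610241911230919 [0.36702893 0.03839403 1.52662338] [ 8.03580784e+00  1.85940438e-02 -9.08849261e+01]
```

View pics/side0.png

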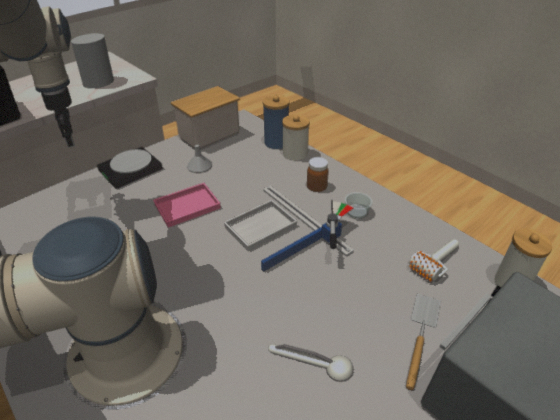

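View pics/top0.png

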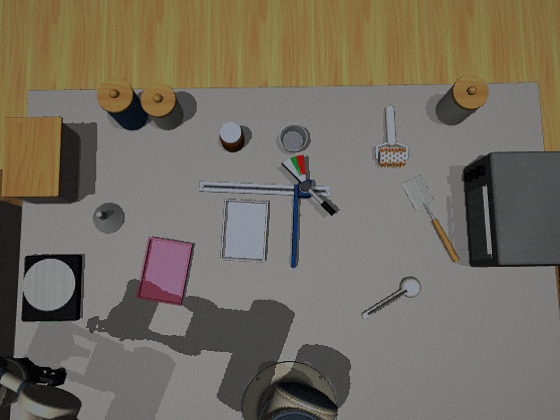

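```bash
cat > h.py <<'E'
import numpy as np,cv2
from scipy.spatial.transform import Rotation as R
def cam(d):
    rot=R.from_euler('xyz',np.array(d["attitude"]),degrees=True).as_matrix()
    return rot,np.array(d["position"])
def ray(d,u,v):
    K=d["K"];a=np.array([(u-K[0,2])/K[0,0],(v-K[1,2])/K[1,1]]);s=a.copy()
    for _ in range(30): s=a/(1+d["k1"]*(s@s))
    rot,p=cam(d); return p,rot@np.array([s[0],-s[1],-1])
def onz(d,u,v,z):
    p,r=ray(d,u,v); return p+r*(z-p[2])/r[2]
def zpt(d,u,v):
    p,r=ray(d,u,v); return p+r*float(d["z_map"][int(v),int(u)])
def proj(d,P):
    rot,p=cam(d);c=rot.T@(np.array(P)-p);s=np.array([c[0],-c[1]])/-c[2]
    s=s*(1+d["k1"]*(s@s));return d["K"][:2,:2]@s+d["K"][:2,2]
def cap(n,name,box=None,f=1):
    from plant import viewer
    d=viewer.capture(n);np.savez(name+".npz",**d);crop(d,name,box,f);return d
def crop(d,name,box=None,f=1):
    im=d["frame"][:,:,::-1]
    if box: im=im[box[1]:box[3],box[0]:box[2]]
    cv2.imwrite(f"pics/{name}.png",cv2.resize(im,None,fx=f,fy=f,interpolation=cv2.INTER_CUBIC))
def load(n): 
    d=dict(np.load(n+".npz"));return d
E
python3 - <<'E'
from h import *
crop(load("top0"),"t0c",(190,130,350,280),4)  # 640x600
crop(load("side0"),"s0c",(210,170,370,280),5)
E
```

```text
(no output)
```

View pics/t0c.png

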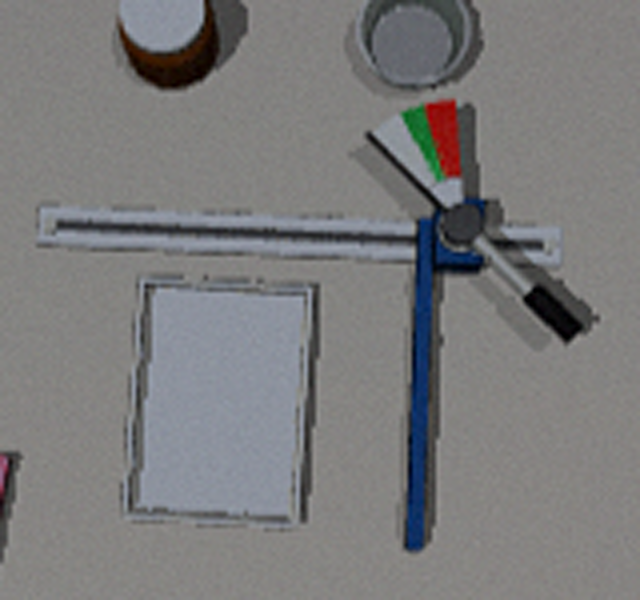

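View pics/s0c.png

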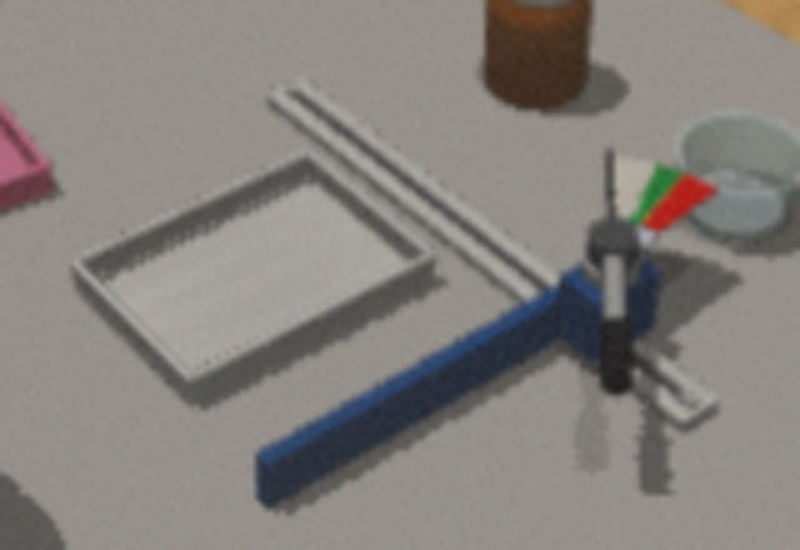

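```bash
python3 - <<'E'
from h import *
d=load("top0");f=lambda u,v,z:onz(d,190+(u-1.5)/4,130+(v-1.5)/4,z)
hub=f(462,224,.09);grip=f(555,313,.087);
print("hub",hub,"grip",grip,"r",np.linalg.norm((grip-hub)[:2]),"ang",np.degrees(np.arctan2(*(grip-hub)[1::-1])))
pt=f(369,135,.07);print("ptr",pt,np.degrees(np.arctan2(*(pt-hub)[1::-1])),np.linalg.norm((pt-hub)[:2]))
b=cv2.cvtColor(d["frame"],cv2.COLOR_RGB2HSV)
m=((b[...,0]>105)&(b[...,0]<125)&(b[...,1]>140)).astype(np.uint8);m[:130]=0;m[280:]=0;m[:,:280]=0;m[:,350:]=0
for v in range(200,268,8):
    us=np.where(m[v])[0]
    if len(us): print(v,us.min(),us.max(),onz(d,us.min()-.5,v,.038)[:2],onz(d,us.max()+.5,v,.038)[:2])
print("plate end",f(414,549,.038), "start", f(424,218,.038))
for c in((142,279),(316,287),(300,521),(126,516)): print("tin",f(*c,.022))
s=load("side0");g=lambda u,v,z:onz(s,210+(u-2)/5,170+(v-2)/5,z)
print("side hub",g(612,232,.09))
for c in((310,156),(434,258),(192,380),(75,266)): print("tin side",g(*c,.022))
print("plate top side: near end",g(258,458,.038),g(272,450,.038),g(548,290,.038), "bottom",g(268,506,0))
gs=g(615,340,.087);print("grip side",gs)
E
```

```text
hub [ 0.63982023 -0.05678022  0.09      ] grip [ 0.57438445 -0.12215506  0.087     ] r 0.09249708860160613 ang -135.02669735472696
ptr [0.71123422 0.00869649 0.07      ] 42.51650446690952 0.09688734330402186
200 294 297 [ 0.60673428 -0.02458076] [ 0.60654922 -0.03648574]
208 294 331 [ 0.58267293 -0.02407636] [ 0.58092328 -0.13688019]
216 293 296 [ 0.55876432 -0.0206103 ] [ 0.55858105 -0.03246255]
224 293 296 [ 0.53491679 -0.02011547] [ 0.5347344  -0.03194121]
232 293 296 [ 0.5111766  -0.01962213] [ 0.51099509 -0.03142133]
240 292 296 [ 0.48758915 -0.01618705] [ 0.4873633  -0.03090292]
248 292 295 [ 0.46406401 -0.01570338] [ 0.46388414 -0.02744955]
256 292 295 [ 0.44064677 -0.01522124] [ 0.44046775 -0.02694077]
264 292 295 [ 0.41733759 -0.01474064] [ 0.41715941 -0.0264335 ]
plate end [ 0.40891495 -0.01931471  0.038     ] start [ 0.65469741 -0.0319384   0.038     ]
tin [0.61439734 0.18042985 0.022     ]
tin [0.60628343 0.04964152 0.022     ]
tin [0.43123812 0.06394626 0.022     ]
tin [0.43694999 0.19260295 0.022     ]
side hub [ 0.63822893 -0.05561191  0.09      ]
tin side [0.61038704 0.17773947 0.022     ]
tin side [0.60154449 0.05152711 0.022     ]
tin side [0.4259475  0.06642804 0.022     ]
tin side [0.43405823 0.19138322 0.022     ]
plate top side: near end [ 0.40574087 -0.01793278  0.038     ] [ 0.41519568 -0.01839687  0.038     ] [ 0.61915003 -0.0272306   0.038     ] bottom [ 0.40868716 -0.02097391  0.        ]
grip side [ 0.5763713  -0.11618026  0.087     ]
```

```bash
cat >> h.py <<'E'
def go(pos,az_z=None,az_y=None,R0=None,p0=None):
    """print tool shift/rotvec to world pos with tool down; az_z: azimuth of tool z axis"""
    from plant import ctrl
    o=ctrl.observe()
    M=R.from_euler('xyz',o["ee_rot"],degrees=True).as_matrix();p=o["eef_pos"]
    az=az_z if az_z is not None else None
    a=np.radians(az); X=np.array([0,0,-1.]);Z=np.array([np.cos(a),np.sin(a),0]);Y=np.cross(Z,X)
    T=np.c_[X,Y,Z]
    print("t",round(float(o["clock"]),2),"shift",np.round(M.T@(np.array(pos)-p)*1000,1),"rot",np.round(R.from_matrix(M.T@T).as_rotvec(degrees=True),1))
def st():
    from plant import ctrl
    o=ctrl.observe();M=R.from_euler('xyz',o["ee_rot"],degrees=True).as_matrix()
    print("t",round(float(o["clock"]),2),"p",np.round(o["eef_pos"],4),"y",np.round(M[:,1],3),"z",np.round(M[:,2],3),"az_z",round(float(np.degrees(np.arctan2(M[1,2],M[0,2]))),1),"F",np.round(o["contact_force"],2),"q",np.round(o["qpos"],1),"g",round(float(o["grip_width"]),2))
E
python3 - <<'E'
from h import *
st()
for az in(110.6,20.6,-159.4,-69.4): go([.60,-.19,.2],az)
E
```

```text
t 0.1 p [0.1719 0.6006 0.2308] y [ 0.275  0.961 -0.001] z [ 0.961 -0.275 -0.   ] az_z -16.0 F [-0.87  0.49 -0.  ] q [68.6 28.3 77.1  0.  74.6 -5.5] g 1.0
t 0.1 shift [  31.4 -642.2  629.2] rot [-1.266e+02 -1.000e-01  0.000e+00]
t 0.1 shift [  31.4 -642.2  629.2] rot [-36.6  -0.    0.1]
t 0.1 shift [  31.4 -642.2  629.2] rot [1.434e+02 1.000e-01 0.000e+00]
t 0.1 shift [  31.4 -642.2  629.2] rot [53.4  0.   0.1]
```

Request:
{"api": "servo_tool", "payload": {"commands": [{"x": 30,"y": -642,"z": 629,"rx": 53.4,"fingers": 1},{"x": 30,"y": -642,"z": 629,"rx": 53.4,"fingers": 1},{"x": 30,"y": -642,"z": 629,"rx": 53.4,"fingers": 1},{"x": 30,"y": -642,"z": 629,"rx": 53.4,"fingers": 1},{"x": 30,"y": -642,"z": 629,"rx": 53.4,"fingers": 1},{"x": 30,"y": -642,"z": 629,"rx": 53.4,"fingers": 1},{"x": 30,"y": -642,"z": 629,"rx": 53.4,"fingers": 1},{"x": 30,"y": -642,"z": 629,"rx": 53.4,"fingers": 1}]}}

```text
schema error: expected keys x, y, z, rx, ry, rz, fingers
```

```bash
python3 - <<'E'
from h import *
st();go([.605,-.165,.15],-69.4)
E
```

```text
t 0.1 p [0.1719 0.6006 0.2308] y [ 0.275  0.961 -0.001] z [ 0.961 -0.275 -0.   ] az_z -16.0 F [-0.87  0.49 -0.  ] q [68.6 28.3 77.1  0.  74.6 -5.5] g 1.0
t 0.1 shift [  81.4 -616.7  627.1] rot [53.4  0.   0.1]
```

Request:
{"api": "servo_tool", "payload": {"commands": [{"x": 30,"y": -642,"z": 629,"rx": 53.4,"ry": 0,"rz": 0,"fingers": 1},{"x": 30,"y": -642,"z": 629,"rx": 53.4,"ry": 0,"rz": 0,"fingers": 1},{"x": 30,"y": -642,"z": 629,"rx": 53.4,"ry": 0,"rz": 0,"fingers": 1},{"x": 30,"y": -642,"z": 629,"rx": 53.4,"ry": 0,"rz": 0,"fingers": 1},{"x": 30,"y": -642,"z": 629,"rx": 53.4,"ry": 0,"rz": 0,"fingers": 1},{"x": 30,"y": -642,"z": 629,"rx": 53.4,"ry": 0,"rz": 0,"fingers": 1},{"x": 30,"y": -642,"z": 629,"rx": 53.4,"ry": 0,"rz": 0,"fingers": 1},{"x": 30,"y": -642,"z": 629,"rx": 53.4,"ry": 0,"rz": 0,"fingers": 1}], "force": 40}}

```text
clock: 0.77
eef_pos: [0.3309, 0.3061, 0.22]
ee_rot: [-60.4, 90.0, -130.2]
contact_force: [0.9, 0.1, 0.2]
grip_width: -0.001
```

```bash
python3 - <<'E'
from h import *
st();go([.605,-.165,.15],-69.4)
E
```

```text
t 0.77 p [0.3309 0.3061 0.22  ] y [ 0.938  0.346 -0.   ] z [ 0.346 -0.938  0.   ] az_z -69.8 F [0.94 0.12 0.18] q [ 35.2  15.1 101.4  -0.   63.4  15. ] g -0.0
t 0.77 shift [ 70.1  94.4 536.7] rot [-0.4  0.   0. ]
```

Request:
{"api": "servo_tool", "payload": {"commands": [{"x": 60,"y": 94,"z": 537,"rx": 0,"ry": 0,"rz": 0,"fingers": 1},{"x": 60,"y": 94,"z": 537,"rx": 0,"ry": 0,"rz": 0,"fingers": 1},{"x": 60,"y": 94,"z": 537,"rx": 0,"ry": 0,"rz": 0,"fingers": 1},{"x": 60,"y": 94,"z": 537,"rx": 0,"ry": 0,"rz": 0,"fingers": 1},{"x": 60,"y": 94,"z": 537,"rx": 0,"ry": 0,"rz": 0,"fingers": 1},{"x": 60,"y": 94,"z": 537,"rx": 0,"ry": 0,"rz": 0,"fingers": 1},{"x": 60,"y": 94,"z": 537,"rx": 0,"ry": 0,"rz": 0,"fingers": 1},{"x": 60,"y": 94,"z": 537,"rx": 0,"ry": 0,"rz": 0,"fingers": 1}]}}

```text
clock: 1.43
eef_pos: [0.4996, 0.0205, 0.1833]
ee_rot: [-123.7, 90.0, 166.9]
contact_force: [0.3, 1.0, 0.3]
grip_width: -0.002
```

```bash
python3 - <<'E'
from h import *
st();go([.605,-.165,.15],-69.4)
E
```

```text
t 1.43 p [0.4996 0.0205 0.1833] y [ 0.936  0.352 -0.   ] z [ 0.352 -0.936 -0.   ] az_z -69.4 F [0.33 0.98 0.29] q [ -4.5  21.7  97.9   0.   60.4 -25.1] g -0.0
t 1.43 shift [ 33.3  33.4 210.7] rot [ 0. -0.  0.]
```

Request:
{"api": "servo_tool", "payload": {"commands": [{"x": 33,"y": 33,"z": 211,"rx": 0,"ry": 0,"rz": 0,"fingers": 1},{"x": 33,"y": 33,"z": 211,"rx": 0,"ry": 0,"rz": 0,"fingers": 1},{"x": 33,"y": 33,"z": 211,"rx": 0,"ry": 0,"rz": 0,"fingers": 1},{"x": 33,"y": 33,"z": 211,"rx": 0,"ry": 0,"rz": 0,"fingers": 1},{"x": 33,"y": 33,"z": 211,"rx": 0,"ry": 0,"rz": 0,"fingers": 1},{"x": 33,"y": 33,"z": 211,"rx": 0,"ry": 0,"rz": 0,"fingers": 1},{"x": 33,"y": 33,"z": 211,"rx": 0,"ry": 0,"rz": 0,"fingers": 1}]}}

```text
clock: 2.02
eef_pos: [0.605, -0.1659, 0.1495]
ee_rot: [-105.7, 90.0, -175.2]
contact_force: [-0.5, 1.4, -0.1]
grip_width: -0.005
```

```bash
python3 - <<'E'
from h import *
st();go([.605,-.155,.055],-69.4)
cap("top","t1",(220,120,380,270),4);cap("side","s1",(210,130,410,280),4)
E
```

```text
t 2.02 p [ 0.605  -0.1659  0.1495] y [ 0.937  0.35  -0.001] z [ 0.35  -0.937 -0.   ] az_z -69.5 F [-0.47  1.44 -0.15] q [-20.8  33.3  82.   -0.   64.7 -41.2] g -0.0
t 2.02 shift [ 94.5   3.9 -10.2] rot [-0.1 -0.   0. ]
```

View pics/t1.png

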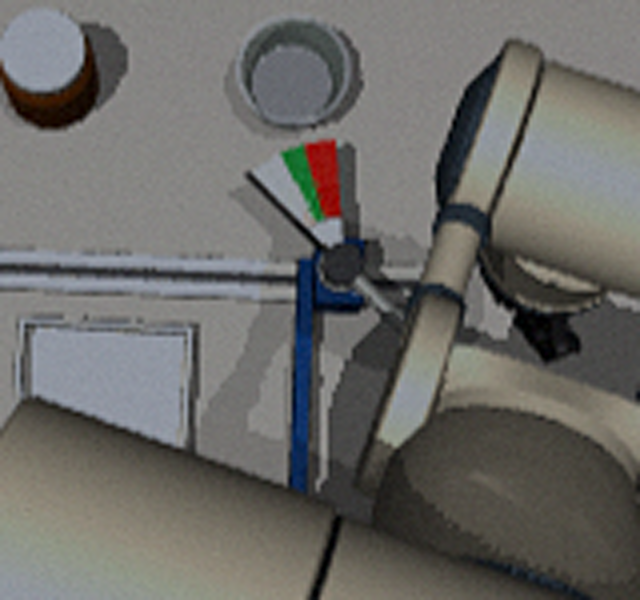

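View pics/s1.png

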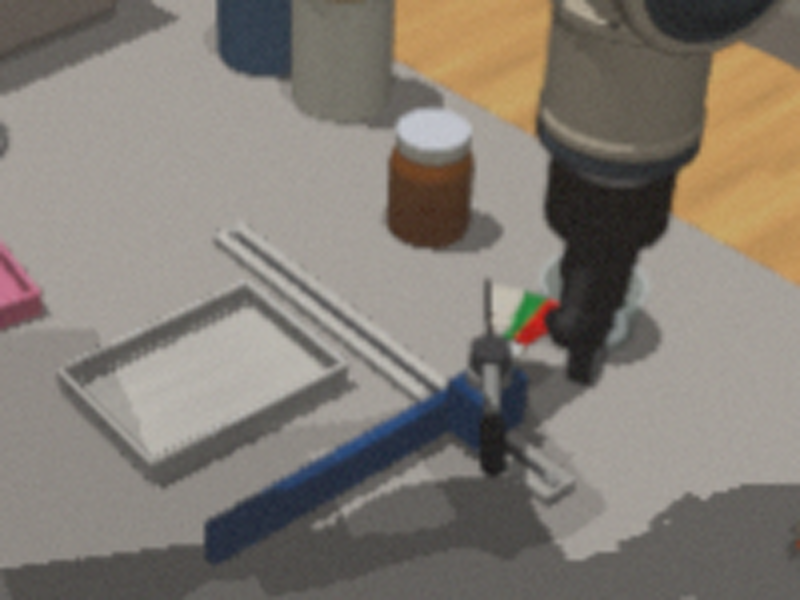

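Top and side views show the pointer at the white edge (top crop (250,175)), the grip clear of the shut fingers, and the dial visible in both. Descending beside the grip.

Request:
{"api": "servo_tool", "payload": {"commands": [{"x": 30,"y": 2,"z": -2,"rx": 0,"ry": 0,"rz": 0,"fingers": 1},{"x": 60,"y": 3,"z": -4,"rx": 0,"ry": 0,"rz": 0,"fingers": 1},{"x": 85,"y": 4,"z": -5,"rx": 0,"ry": 0,"rz": 0,"fingers": 1},{"x": 94,"y": 4,"z": -5,"rx": 0,"ry": 0,"rz": 0,"fingers": 1},{"x": 94,"y": 4,"z": -5,"rx": 0,"ry": 0,"rz": 0,"fingers": 1}]}}

```text
clock: 2.53
eef_pos: [0.6047, -0.1555, 0.0552]
ee_rot: [-131.6, 89.8, 159.1]
contact_force: [-0.6, 0.0, -0.2]
grip_width: -0.001
```

```bash
python3 - <<'E'
from h import *
st();go([.579,-.126,.055],-69.4);go([.562,-.107,.055],-69.4)
E
```

```text
t 2.53 p [ 0.6047 -0.1555  0.0552] y [ 0.935  0.353 -0.003] z [ 0.353 -0.935 -0.003] az_z -69.3 F [-0.6   0.05 -0.23] q [-19.9  40.   86.4   0.   53.8 -40.6] g -0.0
t 2.53 shift [  0.3 -13.6 -36.7] rot [ 0.1 -0.1  0.2]
t 2.53 shift [  0.4 -22.8 -60.5] rot [ 0.1 -0.1  0.2]
```

Request:
{"api": "servo_tool", "payload": {"commands": [{"x": 0,"y": -3,"z": -8,"rx": 0,"ry": 0,"rz": 0,"fingers": 1},{"x": 0,"y": -6,"z": -16,"rx": 0,"ry": 0,"rz": 0,"fingers": 1},{"x": 0,"y": -9,"z": -24,"rx": 0,"ry": 0,"rz": 0,"fingers": 1},{"x": 0,"y": -12,"z": -32,"rx": 0,"ry": 0,"rz": 0,"fingers": 1},{"x": 0,"y": -15,"z": -40,"rx": 0,"ry": 0,"rz": 0,"fingers": 1},{"x": 0,"y": -17,"z": -46,"rx": 0,"ry": 0,"rz": 0,"fingers": 1},{"x": 0,"y": -17,"z": -46,"rx": 0,"ry": 0,"rz": 0,"fingers": 1}]}}

```text
clock: 3.12
eef_pos: [0.5737, -0.1193, 0.0573]
ee_rot: [45.5, 90.0, -23.8]
contact_force: [1.2, -4.4, 3.0]
grip_width: 0.002
```

```bash
python3 - <<'E'
from h import *
st();go([.562,-.107,.055],-69.4)
cap("top","t2",(220,120,380,270),4);cap("side","s2",(260,170,380,260),6);st()
E
```

```text
t 3.12 p [ 0.5737 -0.1193  0.0573] y [0.936 0.353 0.001] z [ 0.353 -0.936  0.   ] az_z -69.3 F [ 1.23 -4.39  3.01] q [-17.6  37.5  92.4  -0.   50.  -38.2] g 0.0
t 3.12 shift [  2.3  -6.6 -15.6] rot [ 0.1  0.  -0. ]
t 3.22 p [ 0.5745 -0.1202  0.0571] y [0.936 0.353 0.001] z [ 0.353 -0.936  0.001] az_z -69.4 F [ 2.63 -4.52  2.39] q [-17.6  37.6  92.3  -0.   50.1 -38.3] g -0.0
```

View pics/t2.png

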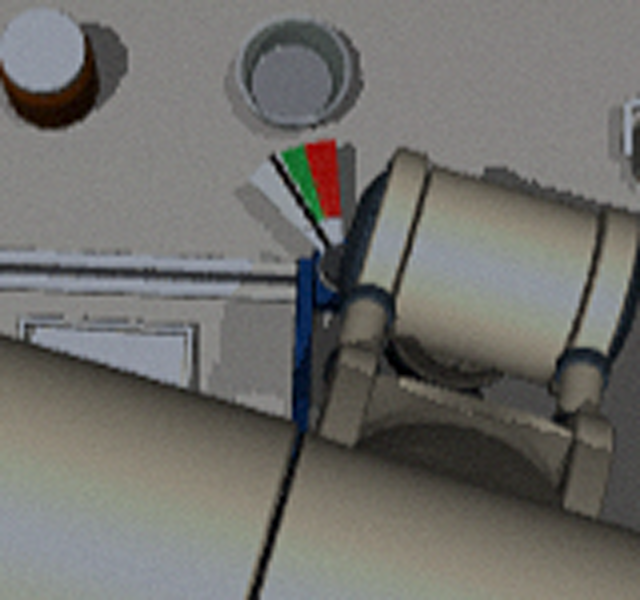

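View pics/s2.png

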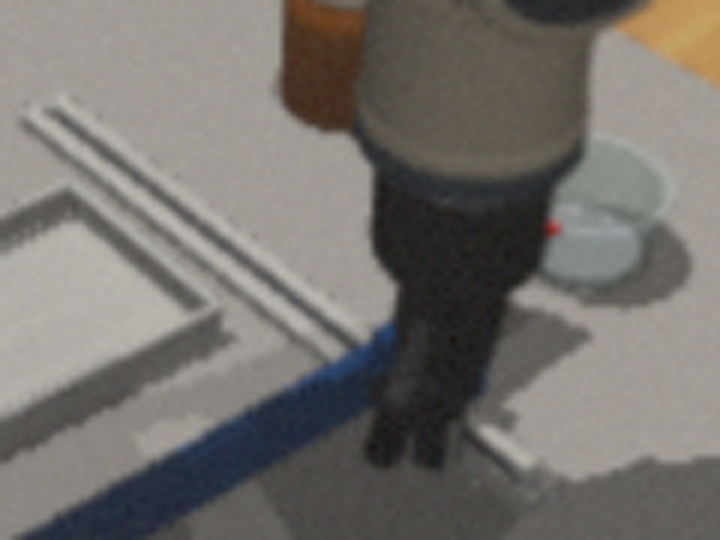

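```bash
cat >> h.py <<'E'
def dial(d,pts,ox=220,oy=120,f=4,z=.07,ax=(0.639,-0.0565)):
    for k,(u,v) in pts.items():
        P=onz(d,ox+(u-1.5)/f,oy+(v-1.5)/f,z);a=np.degrees(np.arctan2(P[1]-ax[1],P[0]-ax[0]))
        print(k,np.round(P[:2],4),"ang",round(a,1),"lever",round(np.radians(42.5-a),3))
E
python3 - <<'E'
from h import *
d=load("t1");dial(d,dict(ptr=(251,175),wg=(283,152),gr=(306,143),r=(335,140)))
d=load("t2");dial(d,dict(ptr=(275,158),wg=(284,152),gr=(306,143)))
E
```

```text
ptr [0.7112 0.0072] ang 41.4 lever 0.019
wg [ 0.7282 -0.0167] ang 24.1 lever 0.322
gr [ 0.7347 -0.0337] ang 13.4 lever 0.508
r [ 0.7366 -0.0552] ang 0.8 lever 0.728
ptr [ 0.7237 -0.0107] ang 28.4 lever 0.246
wg [ 0.7282 -0.0174] ang 23.7 lever 0.328
gr [ 0.7347 -0.0337] ang 13.4 lever 0.508
```

Request:
{"api": "servo_tool", "payload": {"commands": [{"x": 0,"y": 0,"z": -4,"rx": 0,"ry": 0,"rz": 0,"fingers": 1},{"x": 0,"y": -1,"z": -8,"rx": 0,"ry": 0,"rz": 0,"fingers": 1},{"x": 0,"y": -1,"z": -12,"rx": 0,"ry": 0,"rz": 0,"fingers": 1},{"x": 0,"y": -1,"z": -15,"rx": 0,"ry": 0,"rz": 0,"fingers": 1},{"x": 0,"y": -1,"z": -15,"rx": 0,"ry": 0,"rz": 0,"fingers": 1},{"x": 0,"y": -1,"z": -15,"rx": 0,"ry": 0,"rz": 0,"fingers": 1}]}}

```text
clock: 3.72
eef_pos: [0.5681, -0.1071, 0.0567]
ee_rot: [-32.4, 90.0, -101.8]
contact_force: [-1.3, -7.8, 2.8]
grip_width: -0.003
```

```bash
python3 - <<'E'
from h import *
st()
cap("top","t3",(220,120,380,270),4);st()
E
```

```text
t 3.72 p [ 0.5681 -0.1071  0.0567] y [ 0.936  0.352 -0.   ] z [ 0.352 -0.936  0.001] az_z -69.4 F [-1.29 -7.75  2.81] q [-16.6  37.2  93.6  -0.1  49.3 -37.2] g -0.0
t 3.77 p [ 0.5681 -0.1072  0.0566] y [ 0.936  0.352 -0.   ] z [ 0.352 -0.936  0.001] az_z -69.4 F [-0.78 -9.06  2.5 ] q [-16.6  37.2  93.6  -0.1  49.3 -37.2] g 0.0
```

View pics/t3.png

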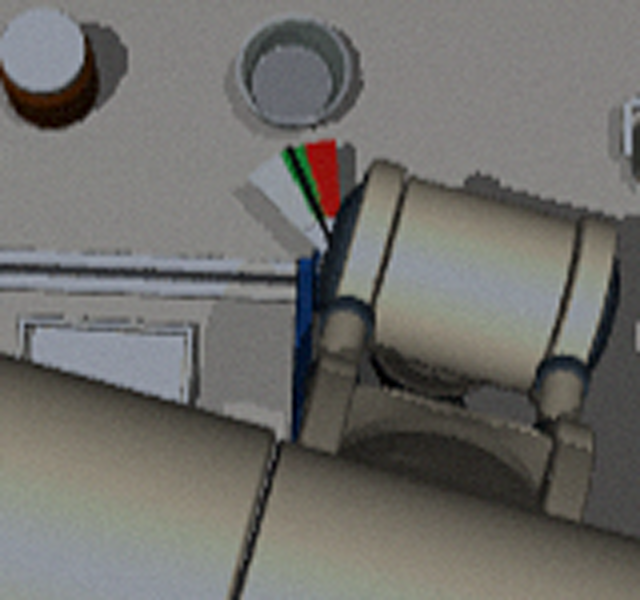

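Pointer is inside the green (crop (289,149)), a bit nearer its white side. A 2 mm nudge, then hold.

Request:
{"api": "servo_tool", "payload": {"commands": [{"x": 0,"y": 0,"z": -2,"rx": 0,"ry": 0,"rz": 0,"fingers": 1},{"x": 0,"y": 0,"z": -2,"rx": 0,"ry": 0,"rz": 0,"fingers": 1},{"x": 0,"y": 0,"z": -2,"rx": 0,"ry": 0,"rz": 0,"fingers": 1},{"x": 0,"y": 0,"z": -2,"rx": 0,"ry": 0,"rz": 0,"fingers": 1},{"x": 0,"y": 0,"z": -2,"rx": 0,"ry": 0,"rz": 0,"fingers": 1},{"x": 0,"y": 0,"z": -2,"rx": 0,"ry": 0,"rz": 0,"fingers": 1},{"x": 0,"y": 0,"z": -2,"rx": 0,"ry": 0,"rz": 0,"fingers": 1},{"x": 0,"y": 0,"z": -2,"rx": 0,"ry": 0,"rz": 0,"fingers": 1}]}}

```text
clock: 4.43
eef_pos: [0.5674, -0.1054, 0.0566]
ee_rot: [-33.7, 90.0, -103.1]
contact_force: [-1.0, -9.6, 3.0]
grip_width: 0.001
```

```bash
python3 - <<'E'
from h import *
cap("top","t4",(270,130,350,205),8);st()
E
```

```text
t 4.48 p [ 0.5674 -0.1055  0.0566] y [ 0.936  0.352 -0.   ] z [ 0.352 -0.936  0.001] az_z -69.4 F [-0.8  -8.87  2.65] q [-16.4  37.1  93.7  -0.1  49.2 -37. ] g -0.0
```

Request:
{"api": "servo_tool", "payload": {"commands": [{"x": 0,"y": 0,"z": 0,"rx": 0,"ry": 0,"rz": 0,"fingers": 1},{"x": 0,"y": 0,"z": 0,"rx": 0,"ry": 0,"rz": 0,"fingers": 1},{"x": 0,"y": 0,"z": 0,"rx": 0,"ry": 0,"rz": 0,"fingers": 1},{"x": 0,"y": 0,"z": 0,"rx": 0,"ry": 0,"rz": 0,"fingers": 1},{"x": 0,"y": 0,"z": 0,"rx": 0,"ry": 0,"rz": 0,"fingers": 1},{"x": 0,"y": 0,"z": 0,"rx": 0,"ry": 0,"rz": 0,"fingers": 1},{"x": 0,"y": 0,"z": 0,"rx": 0,"ry": 0,"rz": 0,"fingers": 1},{"x": 0,"y": 0,"z": 0,"rx": 0,"ry": 0,"rz": 0,"fingers": 1}]}}

```text
clock: 5.15
eef_pos: [0.5674, -0.1055, 0.0566]
ee_rot: [-27.6, 90.0, -97.0]
contact_force: [-0.8, -8.5, 2.1]
grip_width: 0.002
```

```bash
python3 - <<'E'
from h import *
cap("top","t5",(270,130,350,205),8);st();go([.605,-.160,.055],-69.4)
E
```

```text
t 5.2 p [ 0.5674 -0.1055  0.0566] y [ 0.936  0.352 -0.   ] z [ 0.352 -0.936  0.001] az_z -69.4 F [-1.8  -8.73  2.19] q [-16.4  37.1  93.7  -0.1  49.2 -37. ] g -0.0
t 5.2 shift [ 1.6 16.  64.3] rot [0. 0. 0.]
```

View pics/t4.png

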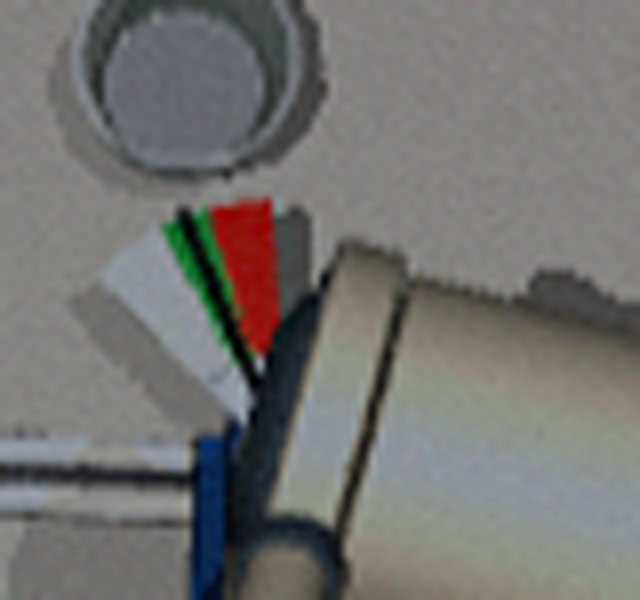

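View pics/t5.png

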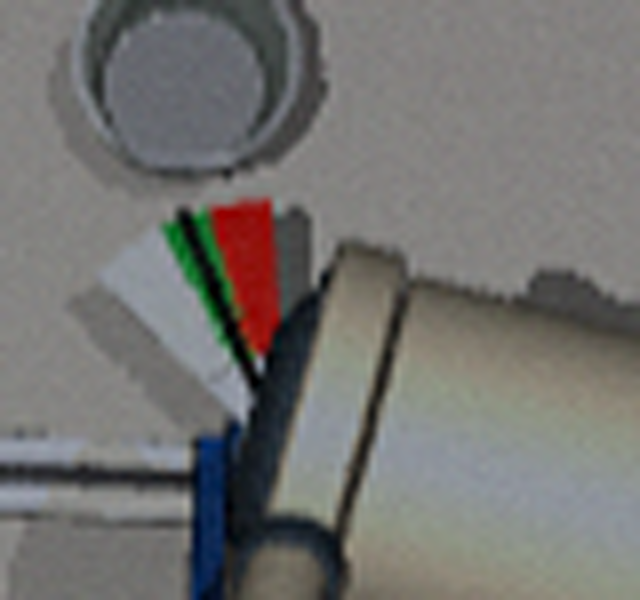

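Pointer mid-green (crop (185,212)) in both, unmoved. I'll hold a little more for margin, then back off steadily.

Request:
{"api": "servo_tool", "payload": {"commands": [{"x": 0,"y": 0,"z": 0,"rx": 0,"ry": 0,"rz": 0,"fingers": 1},{"x": 0,"y": 0,"z": 0,"rx": 0,"ry": 0,"rz": 0,"fingers": 1},{"x": 0,"y": 0,"z": 0,"rx": 0,"ry": 0,"rz": 0,"fingers": 1},{"x": 0,"y": 0,"z": 0,"rx": 0,"ry": 0,"rz": 0,"fingers": 1},{"x": 0,"y": 0,"z": 0,"rx": 0,"ry": 0,"rz": 0,"fingers": 1},{"x": 0,"y": 0,"z": 0,"rx": 0,"ry": 0,"rz": 0,"fingers": 1}]}}

```text
clock: 5.7
eef_pos: [0.5674, -0.1055, 0.0566]
ee_rot: [-33.0, 90.0, -102.4]
contact_force: [-1.3, -9.0, 2.2]
grip_width: 0.002
```

Request:
{"api": "servo_tool", "payload": {"commands": [{"x": 0,"y": 1,"z": 6,"rx": 0,"ry": 0,"rz": 0,"fingers": 1},{"x": 0,"y": 2,"z": 12,"rx": 0,"ry": 0,"rz": 0,"fingers": 1},{"x": 0,"y": 4,"z": 18,"rx": 0,"ry": 0,"rz": 0,"fingers": 1},{"x": 0,"y": 6,"z": 26,"rx": 0,"ry": 0,"rz": 0,"fingers": 1},{"x": 0,"y": 9,"z": 34,"rx": 0,"ry": 0,"rz": 0,"fingers": 1},{"x": 0,"y": 12,"z": 44,"rx": 0,"ry": 0,"rz": 0,"fingers": 1},{"x": 0,"y": 16,"z": 60,"rx": 0,"ry": 0,"rz": 0,"fingers": 1},{"x": 0,"y": 18,"z": 75,"rx": 0,"ry": 0,"rz": 0,"fingers": 1}]}}

```text
clock: 6.37
eef_pos: [0.6113, -0.1691, 0.0566]
ee_rot: [-164.5, 90.0, 126.1]
contact_force: [0.2, -0.0, 0.6]
grip_width: 0.006
```

Request:
{"api": "servo_tool", "payload": {"commands": [{"x": -30,"y": 0,"z": 0,"rx": 0,"ry": 0,"rz": 0,"fingers": 1},{"x": -70,"y": 0,"z": 0,"rx": 0,"ry": 0,"rz": 0,"fingers": 1},{"x": -110,"y": 0,"z": 0,"rx": 0,"ry": 0,"rz": 0,"fingers": 1},{"x": -140,"y": 0,"z": 0,"rx": 0,"ry": 0,"rz": 0,"fingers": 1},{"x": -140,"y": 0,"z": 0,"rx": 0,"ry": 0,"rz": 0,"fingers": 1}]}}

```text
clock: 6.78
eef_pos: [0.6135, -0.1697, 0.2033]
ee_rot: [49.7, 89.5, -19.7]
contact_force: [1.1, -0.5, 1.0]
grip_width: -0.002
```

```bash
python3 - <<'E'
from h import *
cap("top","t6",(220,120,380,270),4);st();cap("side","s6",(210,130,410,280),4);go([.52,.225,.2],-93)
E
```

```text
t 6.83 p [ 0.6124 -0.1693  0.2002] y [0.936 0.352 0.004] z [ 0.352 -0.936  0.004] az_z -69.4 F [-0.07 -0.05 -0.88] q [-20.8  30.6  78.    0.   71.  -41.5] g 0.01
t 6.88 shift [  -2.5   53.3 -400.7] rot [23.6  0.1 -0.1]
```

View pics/t6.png

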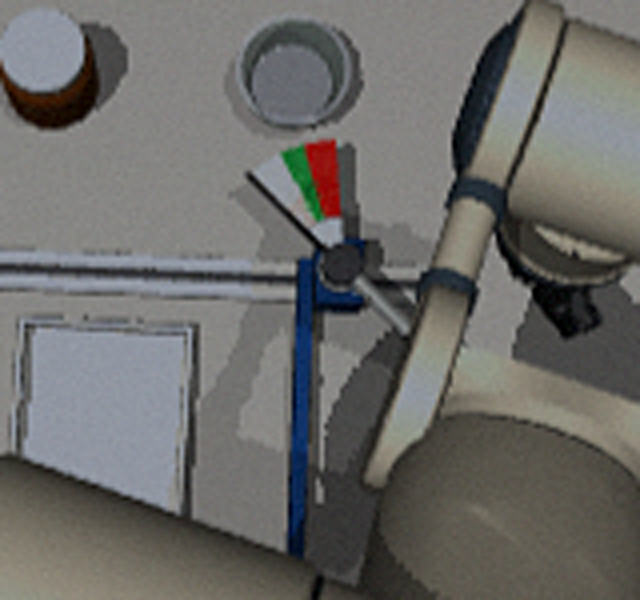

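View pics/s6.png

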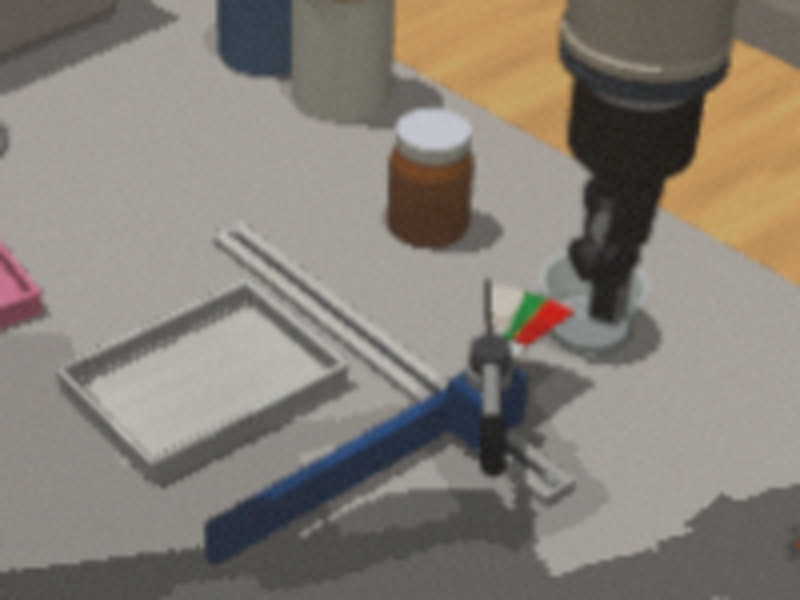

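Lever is back at rest (pointer crop (250,175), as before), dial and blue stop unmoved. The candidates for the tin are the silver tray at top-image (245,230) and the pink tray at (166,270). The silver one beside the rail is the aluminium tin, as the enlarged crops confirm. Moving behind its far side with the jaws open.

Request:
{"api": "servo_tool", "payload": {"commands": [{"x": 0,"y": 59,"z": -399,"rx": 23.6,"ry": 0,"rz": 0,"fingers": 0},{"x": 0,"y": 59,"z": -399,"rx": 23.6,"ry": 0,"rz": 0,"fingers": 0},{"x": 0,"y": 59,"z": -399,"rx": 23.6,"ry": 0,"rz": 0,"fingers": 0},{"x": 0,"y": 59,"z": -399,"rx": 23.6,"ry": 0,"rz": 0,"fingers": 0},{"x": 0,"y": 59,"z": -399,"rx": 23.6,"ry": 0,"rz": 0,"fingers": 0},{"x": 0,"y": 59,"z": -399,"rx": 23.6,"ry": 0,"rz": 0,"fingers": 0},{"x": 0,"y": 59,"z": -399,"rx": 23.6,"ry": 0,"rz": 0,"fingers": 0},{"x": 0,"y": 59,"z": -399,"rx": 23.6,"ry": 0,"rz": 0,"fingers": 0}]}}

```text
clock: 7.55
eef_pos: [0.5401, 0.1524, 0.1953]
ee_rot: [-79.6, 89.8, -172.6]
contact_force: [0.4, 0.9, 0.4]
grip_width: 0.999
```

```bash
python3 - <<'E'
from h import *
st();go([.526,.222,.10],-93)
E
```

```text
t 7.55 p [0.5401 0.1524 0.1953] y [ 0.999 -0.052 -0.003] z [-0.052 -0.999  0.001] az_z -93.0 F [0.37 0.86 0.44] q [ 9.7 25.5 88.7  0.  66.  12.6] g 1.0
t 7.55 shift [ 95.3 -17.4 -68.8] rot [0.  0.  0.2]
```

Request:
{"api": "servo_tool", "payload": {"commands": [{"x": 0,"y": -17,"z": -69,"rx": 0,"ry": 0,"rz": 0,"fingers": 0},{"x": 0,"y": -17,"z": -69,"rx": 0,"ry": 0,"rz": 0,"fingers": 0},{"x": 30,"y": -17,"z": -69,"rx": 0,"ry": 0,"rz": 0,"fingers": 0},{"x": 60,"y": -17,"z": -69,"rx": 0,"ry": 0,"rz": 0,"fingers": 0},{"x": 90,"y": -17,"z": -69,"rx": 0,"ry": 0,"rz": 0,"fingers": 0},{"x": 110,"y": -17,"z": -69,"rx": 0,"ry": 0,"rz": 0,"fingers": 0},{"x": 110,"y": -17,"z": -69,"rx": 0,"ry": 0,"rz": 0,"fingers": 0}]}}

```text
clock: 8.13
eef_pos: [0.5251, 0.2197, 0.0817]
ee_rot: [-70.8, 89.5, -163.8]
contact_force: [-1.2, -0.3, -1.3]
grip_width: 1.0
```

```bash
python3 - <<'E'
from h import *
st();go([.526,.222,-.003],-93)
cap("side","s7",(130,130,330,280),4)
E
```

```text
t 8.13 p [0.5251 0.2197 0.0817] y [ 0.999 -0.052 -0.008] z [-0.052 -0.999  0.003] az_z -93.0 F [-1.22 -0.26 -1.3 ] q [16.7 34.7 93.5  0.  52.3 19.7] g 1.0
t 8.13 shift [84.7  1.5 -2.6] rot [0.  0.2 0.5]
```

View pics/s7.png

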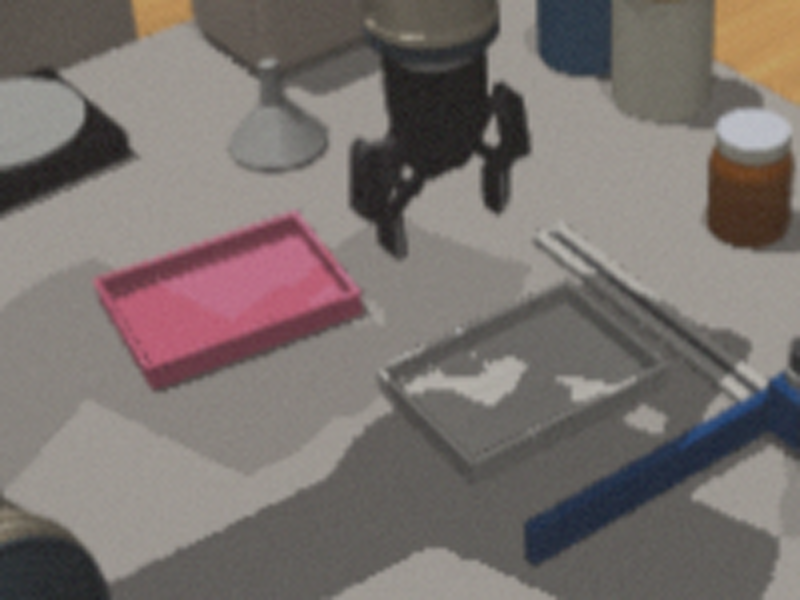

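```bash
python3 - <<'E'
from h import *
s=load("s7")
for c in((362,298),(296,215),(156,385)): print("pink",onz(s,130+c[0]/4,130+c[1]/4,.022))
for c in((567,288),(384,376),(470,472),(664,362)): print("tin",onz(s,130+c[0]/4,130+c[1]/4,.022))
for x in(.475,.577):
  print(proj(s,[x,.22,.005]), (proj(s,[x,.22,.005])-130)*4)
E
```

```text
pink [0.47631331 0.27226872 0.022     ]
pink [0.49975904 0.40230634 0.022     ]
pink [0.29853807 0.29110401 0.022     ]
tin [0.60670394 0.1727077  0.022     ]
tin [0.43399363 0.18407545 0.022     ]
tin [0.41884977 0.05972674 0.022     ]
tin [0.60285747 0.05470923 0.022     ]
[230.30891603 216.64882747] [401.23566414 346.5953099 ]
[255.50487007 203.12426148] [502.01948026 292.49704591]
```

Request:
{"api": "servo_tool", "payload": {"commands": [{"x": 30,"y": 1,"z": -2,"rx": 0,"ry": 0,"rz": 0,"fingers": 0},{"x": 55,"y": 1,"z": -2,"rx": 0,"ry": 0,"rz": 0,"fingers": 0},{"x": 70,"y": 1,"z": -2,"rx": 0,"ry": 0,"rz": 0,"fingers": 0},{"x": 80,"y": 1,"z": -2,"rx": 0,"ry": 0,"rz": 0,"fingers": 0},{"x": 86,"y": 1,"z": -2,"rx": 0,"ry": 0,"rz": 0,"fingers": 0},{"x": 88,"y": 1,"z": -2,"rx": 0,"ry": 0,"rz": 0,"fingers": 0},{"x": 88,"y": 1,"z": -2,"rx": 0,"ry": 0,"rz": 0,"fingers": 0}]}}

```text
clock: 8.77
eef_pos: [0.5296, 0.2227, -0.0008]
ee_rot: [112.0, 90.0, 19.0]
contact_force: [-0.2, -0.7, 0.4]
grip_width: 1.003
```

```bash
python3 - <<'E'
from h import *
st()
cap("side","s8",(170,150,330,270),5);go([.5225,.128,-.003],-93)
E
```

```text
t 8.77 p [ 0.5296  0.2227 -0.0008] y [ 0.999 -0.052  0.001] z [-0.052 -0.999 -0.   ] az_z -93.0 F [-0.19 -0.72  0.41] q [16.8 42.2 95.7  0.  42.1 19.8] g 1.0
t 8.82 shift [ 2.5 -2.3 95. ] rot [ 0.  -0.  -0.1]
```

View pics/s8.png

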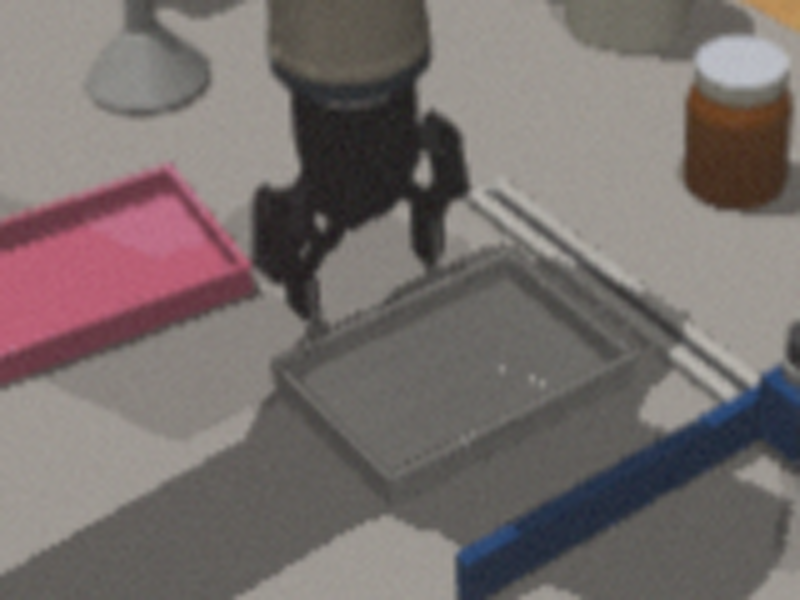

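Fingers stand behind the tin's far wall, tips a bit above the shelf (crop (310,320), (432,265)). Pushing most of the way.

Request:
{"api": "servo_tool", "payload": {"commands": [{"x": 4,"y": -1,"z": 14,"rx": 0,"ry": 0,"rz": 0,"fingers": 0},{"x": 4,"y": -1,"z": 24,"rx": 0,"ry": 0,"rz": 0,"fingers": 0},{"x": 4,"y": -1,"z": 34,"rx": 0,"ry": 0,"rz": 0,"fingers": 0},{"x": 4,"y": -2,"z": 44,"rx": 0,"ry": 0,"rz": 0,"fingers": 0},{"x": 4,"y": -2,"z": 54,"rx": 0,"ry": 0,"rz": 0,"fingers": 0},{"x": 4,"y": -2,"z": 64,"rx": 0,"ry": 0,"rz": 0,"fingers": 0},{"x": 4,"y": -2,"z": 74,"rx": 0,"ry": 0,"rz": 0,"fingers": 0},{"x": 4,"y": -2,"z": 82,"rx": 0,"ry": 0,"rz": 0,"fingers": 0}]}}

```text
clock: 9.48
eef_pos: [0.5229, 0.1396, -0.0052]
ee_rot: [90.7, 90.0, -2.3]
contact_force: [0.2, 2.4, 1.6]
grip_width: 1.003
```

```bash
python3 - <<'E'
from h import *
st()
cap("side","s9",(210,150,370,270),5);cap("top","t9",(190,130,350,280),4);st()
E
```

```text
t 9.48 p [ 0.5229  0.1396 -0.0052] y [ 0.999 -0.052  0.   ] z [-0.052 -0.999 -0.   ] az_z -93.0 F [0.17 2.37 1.56] q [  8.6  41.2 100.6  -0.   38.1  11.6] g 1.0
t 9.58 p [ 0.5228  0.1394 -0.0053] y [ 0.999 -0.053 -0.001] z [-0.053 -0.999  0.   ] az_z -93.0 F [-0.02 -0.03  0.37] q [  8.6  41.3 100.6  -0.   38.1  11.7] g 1.0
```

View pics/s9.png

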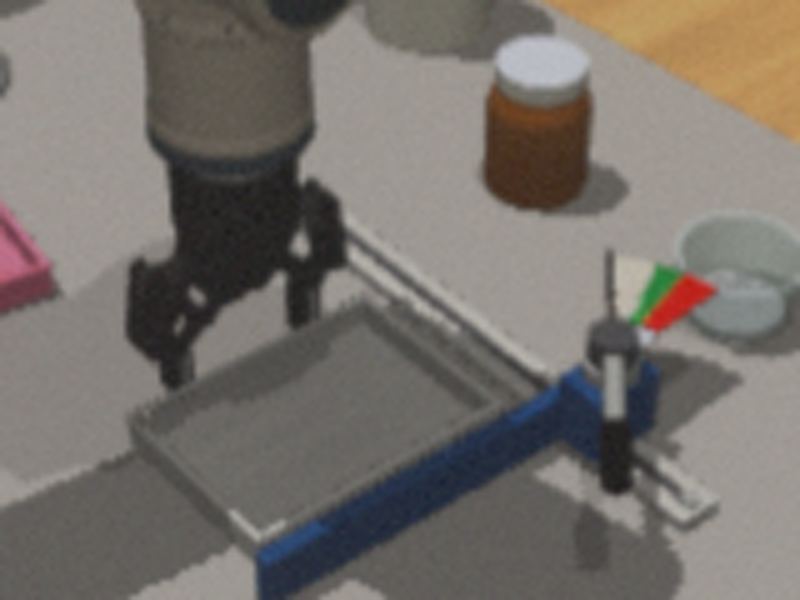

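View pics/t9.png

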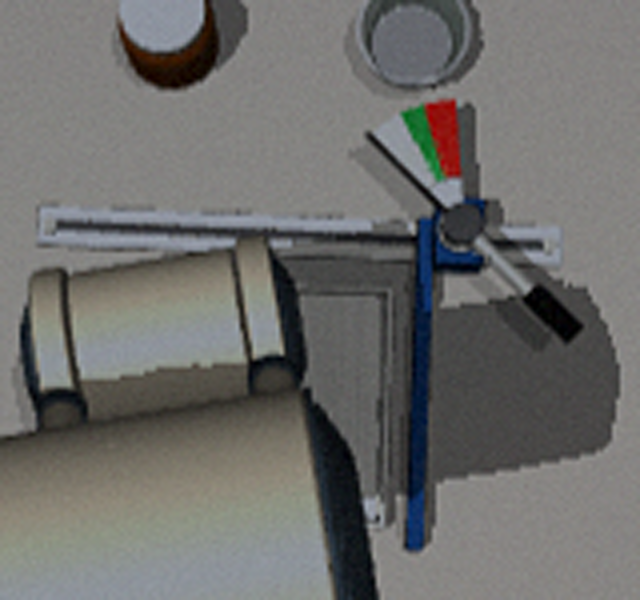

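About 15 mm gap left, sides nearly parallel, lever and stop untouched. Pushing on in smaller steps.

Request:
{"api": "servo_tool", "payload": {"commands": [{"x": 0,"y": 0,"z": 3,"rx": 0,"ry": 0,"rz": 0,"fingers": 0},{"x": 0,"y": 0,"z": 6,"rx": 0,"ry": 0,"rz": 0,"fingers": 0},{"x": 0,"y": 0,"z": 9,"rx": 0,"ry": 0,"rz": 0,"fingers": 0},{"x": 0,"y": 0,"z": 11,"rx": 0,"ry": 0,"rz": 0,"fingers": 0},{"x": 0,"y": 0,"z": 12,"rx": 0,"ry": 0,"rz": 0,"fingers": 0}]}}

```text
clock: 10.0
eef_pos: [0.5223, 0.1287, -0.0053]
ee_rot: [-77.3, 90.0, -170.2]
contact_force: [0.8, 0.8, -0.5]
grip_width: 1.002
```

Request:
{"api": "servo_tool", "payload": {"commands": [{"x": 0,"y": 0,"z": 1,"rx": 0,"ry": 0,"rz": 0,"fingers": 0},{"x": 0,"y": 0,"z": 2,"rx": 0,"ry": 0,"rz": 0,"fingers": 0},{"x": 0,"y": 0,"z": 2,"rx": 0,"ry": 0,"rz": 0,"fingers": 0}]}}

```text
clock: 10.25
eef_pos: [0.5222, 0.1267, -0.0053]
ee_rot: [-38.4, 90.0, -131.3]
contact_force: [0.1, 0.2, -0.4]
grip_width: 0.999
```

Request:
{"api": "servo_tool", "payload": {"commands": [{"x": 0,"y": 0,"z": 1,"rx": 0,"ry": 0,"rz": 0,"fingers": 0},{"x": 0,"y": 0,"z": 2,"rx": 0,"ry": 0,"rz": 0,"fingers": 0},{"x": 0,"y": 0,"z": 2,"rx": 0,"ry": 0,"rz": 0,"fingers": 0}]}}

```text
clock: 10.5
eef_pos: [0.522, 0.1247, -0.0053]
ee_rot: [-62.0, 90.0, -155.0]
contact_force: [-1.1, 0.0, -0.5]
grip_width: 1.006
```

```bash
python3 - <<'E'
from h import *
st()
cap("side","s10",(210,150,370,270),5);cap("top","t10",(190,130,350,280),4);st()
E
```

```text
t 10.5 p [ 0.522   0.1247 -0.0053] y [ 0.999 -0.052 -0.   ] z [-0.052 -0.999  0.   ] az_z -93.0 F [-1.13  0.05 -0.53] q [  7.1  41.1 101.3  -0.   37.6  10. ] g 1.01
t 10.6 p [ 0.5221  0.1248 -0.0053] y [ 0.999 -0.052 -0.   ] z [-0.052 -0.999  0.   ] az_z -93.0 F [0.42 0.55 0.71] q [  7.1  41.1 101.3  -0.   37.6  10. ] g 1.0
```

View pics/s10.png

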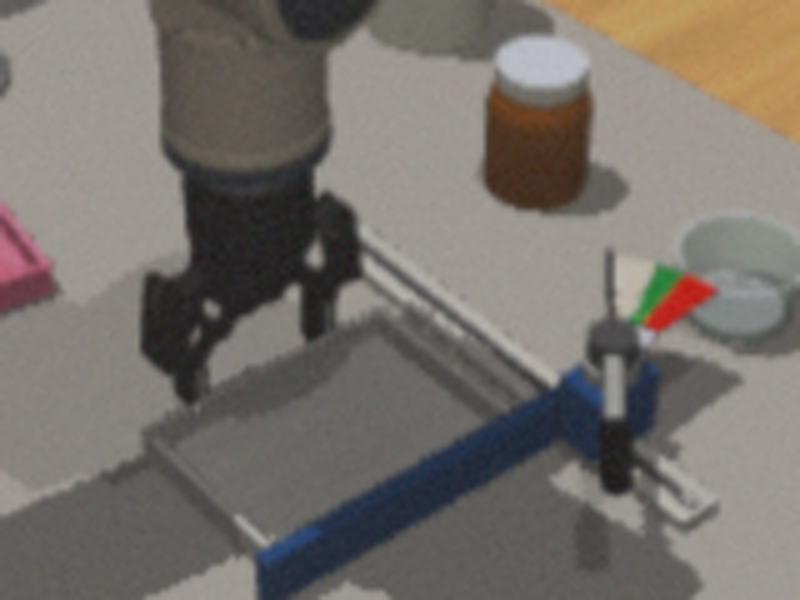

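View pics/t10.png

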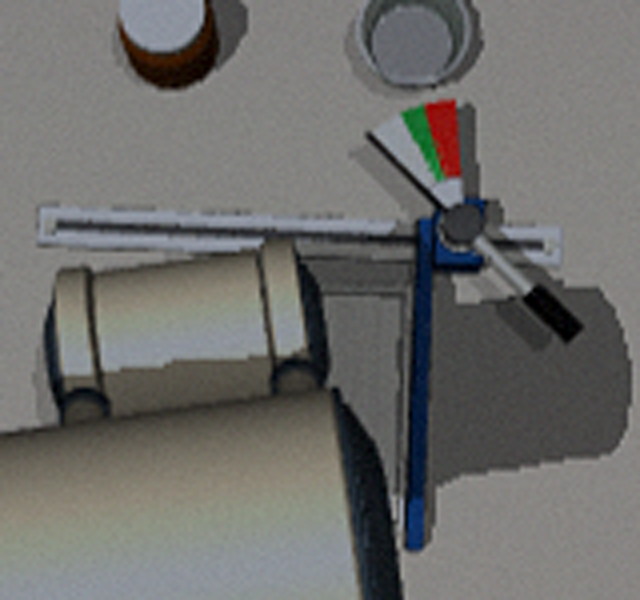

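Request:
{"api": "servo_tool", "payload": {"commands": [{"x": 0,"y": 0,"z": 1,"rx": 0,"ry": 0,"rz": 0,"fingers": 0},{"x": 0,"y": 0,"z": 2,"rx": 0,"ry": 0,"rz": 0,"fingers": 0},{"x": 0,"y": 0,"z": 2,"rx": 0,"ry": 0,"rz": 0,"fingers": 0}]}}

```text
clock: 10.85
eef_pos: [0.522, 0.1227, -0.0053]
ee_rot: [55.0, 90.0, -38.0]
contact_force: [-0.5, -0.3, -0.2]
grip_width: 1.001
```

Request:
{"api": "servo_tool", "payload": {"commands": [{"x": 0,"y": 0,"z": 1,"rx": 0,"ry": 0,"rz": 0,"fingers": 0},{"x": 0,"y": 0,"z": 1,"rx": 0,"ry": 0,"rz": 0,"fingers": 0},{"x": 0,"y": 0,"z": 1,"rx": 0,"ry": 0,"rz": 0,"fingers": 0}]}}

```text
clock: 11.1
eef_pos: [0.5223, 0.1219, -0.0052]
ee_rot: [108.8, 90.0, 15.9]
contact_force: [1.7, 3.2, -1.0]
grip_width: 1.003
```

Contact with the stop may be starting; one more small step.

Request:
{"api": "servo_tool", "payload": {"commands": [{"x": 0,"y": 0,"z": 1,"rx": 0,"ry": 0,"rz": 0,"fingers": 0},{"x": 0,"y": 0,"z": 1,"rx": 0,"ry": 0,"rz": 0,"fingers": 0},{"x": 0,"y": 0,"z": 1,"rx": 0,"ry": 0,"rz": 0,"fingers": 0}]}}

```text
clock: 11.35
eef_pos: [0.5227, 0.1215, -0.0051]
ee_rot: [124.6, 89.9, 31.6]
contact_force: [2.7, 11.4, -1.3]
grip_width: 0.999
```

```bash
python3 - <<'E'
from h import *
from plant import ctrl
print(ctrl.observe()["wrist_torque"]);st()
E
```

```text
[ 1.76478672 -0.55294577 -0.50511351]
t 11.35 p [ 0.5227  0.1215 -0.0051] y [ 0.999 -0.053  0.002] z [-0.053 -0.999 -0.001] az_z -93.0 F [ 2.74 11.38 -1.29] q [6.700e+00 4.100e+01 1.014e+02 1.000e-01 3.750e+01 9.600e+00] g 1.0
```

Firm contact, 11 N on the stop (well under 25 N). Backing off to look.

Request:
{"api": "servo_tool", "payload": {"commands": [{"x": 0,"y": 0,"z": -3,"rx": 0,"ry": 0,"rz": 0,"fingers": 0},{"x": 0,"y": 0,"z": -10,"rx": 0,"ry": 0,"rz": 0,"fingers": 0},{"x": 0,"y": 0,"z": -25,"rx": 0,"ry": 0,"rz": 0,"fingers": 0},{"x": -30,"y": 0,"z": -40,"rx": 0,"ry": 0,"rz": 0,"fingers": 0},{"x": -60,"y": 0,"z": -75,"rx": 0,"ry": 0,"rz": 0,"fingers": 0},{"x": -90,"y": 0,"z": -110,"rx": 0,"ry": 0,"rz": 0,"fingers": 0},{"x": -120,"y": 0,"z": -150,"rx": 0,"ry": 0,"rz": 0,"fingers": 0},{"x": -150,"y": 0,"z": -185,"rx": 0,"ry": 0,"rz": 0,"fingers": 0}]}}

```text
clock: 12.02
eef_pos: [0.5298, 0.2907, 0.1323]
ee_rot: [-45.3, 90.0, -138.2]
contact_force: [1.2, -0.7, -0.9]
grip_width: 0.999
```

Request:
{"api": "servo_tool", "payload": {"commands": [{"x": 0,"y": 0,"z": -40,"rx": 0,"ry": 0,"rz": 0,"fingers": 0},{"x": 0,"y": 0,"z": -80,"rx": 0,"ry": 0,"rz": 0,"fingers": 0},{"x": 0,"y": 0,"z": -80,"rx": 0,"ry": 0,"rz": 0,"fingers": 0}]}}

```text
clock: 12.27
eef_pos: [0.5345, 0.3756, 0.1316]
ee_rot: [142.2, 89.8, 49.4]
contact_force: [-1.6, -0.7, -1.1]
grip_width: 1.005
```

```bash
python3 - <<'E'
from h import *
cap("side","s11",(210,170,370,290),5);cap("top","t11",(220,130,350,280),4);st()
E
```

```text
t 12.37 p [0.534  0.3703 0.1305] y [ 0.999 -0.049 -0.   ] z [-0.049 -0.999  0.001] az_z -92.8 F [-0.37 -0.62 -0.05] q [29.5 36.1 79.5 -0.  64.4 32.3] g 1.0
```

View pics/s11.png

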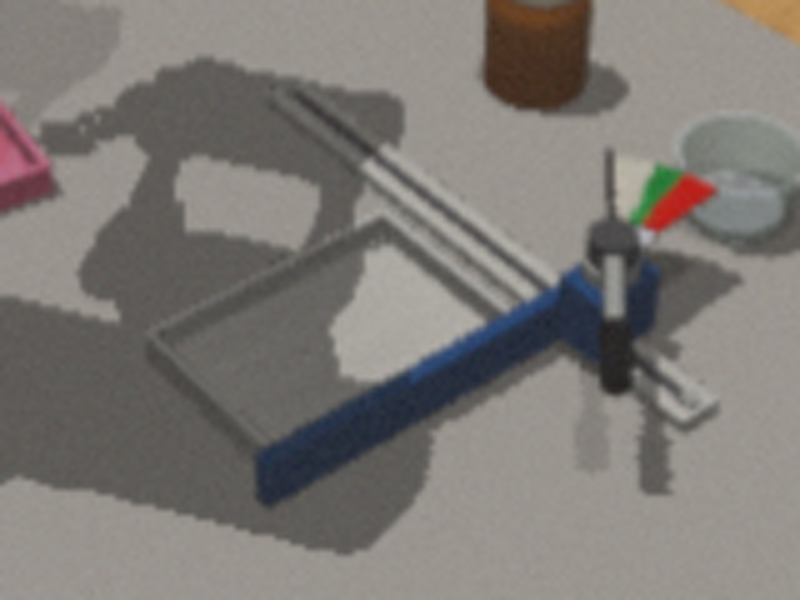

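View pics/t11.png

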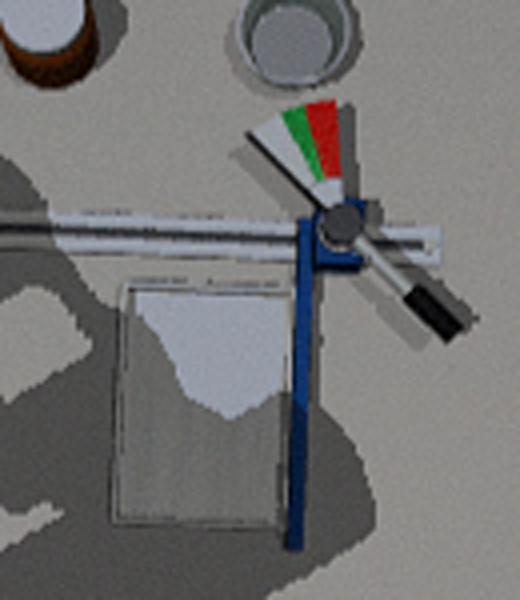

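```bash
python3 - <<'E'
from h import *
d=load("t11");f=lambda u,v,z:onz(d,220+(u-1.5)/4,130+(v-1.5)/4,z)[:2]
A,B=f(122,285,.022),f(113,522,.022);print(A,B,np.degrees(np.arctan2(A[1]-B[1],A[0]-B[0])))
s=load("s11");g=lambda u,v,z:onz(s,210+(u-2)/5,170+(v-2)/5,z)[:2]
C,D=g(385,216,.022),g(149,340,.022);print(C,D,np.degrees(np.arctan2(C[1]-D[1],C[0]-D[0])))
# stop shift vs before
for n in("top","side"):
    a=load(n+"0")["frame"].astype(float);b=load({"top":"t11","side":"s11"}[n])["frame"].astype(float)
    bl=lambda im:(im[...,2]-im[...,0]>35)&(im[...,2]-im[...,1]>15)
    for im in(a,b):
        m=bl(im);m[:150]=0;m[300:]=0;m[:,:255 if n=="side" else 285]=0;m[:,350:]=0
        ys,xs=np.where(m);print(n,m.sum(),xs.mean(),ys.mean(),xs.min(),xs.max(),ys.min(),ys.max())
# plate left edge by subpixel blue-red crossing rows, tin left outer edge by row gradient
g0=cv2.cvtColor(d["frame"],cv2.COLOR_RGB2GRAY).astype(float)
im=d["frame"].astype(float)
pl=[]
for v in range(206,262):
    w=np.clip(im[v,286:302,2]-im[v,286:302,0],0,None);i=np.argmax(w>w.max()/2)
    u=286+i-1+(w.max()/2-w[i-1])/(w[i]-w[i-1]) if i else 286
    pl.append(onz(d,u,v,.038)[:2])
pl=np.array(pl);k=np.polyfit(pl[:,0],pl[:,1],1);print("plate face",np.degrees(np.arctan(k[0])),"y at .52",np.polyval(k,.52),np.std(pl[:,1]-np.polyval(k,pl[:,0])))
for n in (200,210,220,230,240,250,257): print(n,g0[n,244:256].astype(int),g0[n,284:296].astype(int))
E
```

```text
[0.60866701 0.105266  ] [0.43127638 0.11350393] -2.6588767598095853
[0.60602077 0.10091197] [0.42786061 0.10932046] -2.7021392366976498
top 363 296.02479338842977 221.1542699724518 292 310 180 267
top 353 296.1133144475921 219.53824362606233 292 310 180 266
side 233 295.9742489270386 242.7167381974249 262 340 223 262
side 142 310.056338028169 235.0281690140845 263 340 223 262
plate face -3.405625003019349 y at .52 -0.02060623042021324 0.00034792682032291314
200 [140 139 140 138 141 138 131 139 127 111 111 112] [118 132 115 111 114 117 142 131 117  82  26  43]
210 [ 74  73  72  77  74  39  97  73 100 104 104  97] [157 151 154 153 154 157 158 148 134  83  42  49]
220 [ 73  74  75  74  73  61 107  78 104 103  97  97] [153 155 155 151 153 157 156 109 165  24  53  52]
230 [ 75  79  77  76  38  95  74 104  98  97  99  95] [157 136  99  98 104 104  65  63  65  23  38  48]
240 [ 77  74  74  77  75 106  84 107  99 104 103 100] [ 98 104 105 106 102 106  69  82  25  21  27  29]
250 [ 76  78  74  46  94  75 110 106 101 104  98  99] [102 102 102 109 106  68  63 107  27  20  28  25]
257 [ 77  75  71  46 104  70 111 108 109  94 103 107] [103 105 107 108 101  66  62  66  23  25  23  25]
```

The stop's blue mask hasn't shifted and the tin lies along it: -2.7° in both views, against a plate angle of about -3°. To settle it flat, I'll give it one soft push at the middle with shut fingers.

```bash
python3 - <<'E'
from h import *
d=load("top0");im=d["frame"].astype(float);pl=[]
for v in range(206,264):
    w=np.clip(im[v,286:302,2]-im[v,286:302,0],0,None);i=np.argmax(w>w.max()/2)
    pl.append(onz(d,286+i-1+(w.max()/2-w[i-1])/(w[i]-w[i-1]),v,.038)[:2])
pl=np.array(pl);k=np.polyfit(pl[:,0],pl[:,1],1);print("plate",np.degrees(np.arctan(k[0])),np.polyval(k,.52))
go([.524,.155,.06],-93);go([.524,.155,.008],-93);go([.522,.118,.008],-93)
E
```

```text
plate -3.379839310776738 -0.020391765066493567
t 12.37 shift [ 70.6   0.7 215.4] rot [0.2 0.  0. ]
t 12.37 shift [122.6   0.7 215.4] rot [0.2 0.  0. ]
t 12.37 shift [122.7   0.6 252.5] rot [0.2 0.  0. ]
```

Request:
{"api": "servo_tool", "payload": {"commands": [{"x": 20,"y": 10,"z": 40,"rx": 0,"ry": 0,"rz": 0,"fingers": 1},{"x": 40,"y": 10,"z": 80,"rx": 0,"ry": 0,"rz": 0,"fingers": 1},{"x": 50,"y": 10,"z": 120,"rx": 0,"ry": 0,"rz": 0,"fingers": 1},{"x": 50,"y": 10,"z": 160,"rx": 0,"ry": 0,"rz": 0,"fingers": 1},{"x": 60,"y": 10,"z": 195,"rx": 0,"ry": 0,"rz": 0,"fingers": 1},{"x": 60,"y": 10,"z": 205,"rx": 0,"ry": 0,"rz": 0,"fingers": 1},{"x": 60,"y": 10,"z": 205,"rx": 0,"ry": 0,"rz": 0,"fingers": 1}]}}

```text
clock: 12.95
eef_pos: [0.5329, 0.1598, 0.0704]
ee_rot: [-65.0, 89.8, -158.3]
contact_force: [-0.9, 0.9, -1.1]
grip_width: 0.005
```

Request:
{"api": "servo_tool", "payload": {"commands": [{"x": 25,"y": 0,"z": 0,"rx": 0,"ry": 0,"rz": 0,"fingers": 1},{"x": 48,"y": 0,"z": 0,"rx": 0,"ry": 0,"rz": 0,"fingers": 1},{"x": 58,"y": 0,"z": 0,"rx": 0,"ry": 0,"rz": 0,"fingers": 1},{"x": 58,"y": 0,"z": 0,"rx": 0,"ry": 0,"rz": 0,"fingers": 1}]}}

```text
clock: 13.28
eef_pos: [0.5327, 0.1637, 0.0112]
ee_rot: [-75.9, 89.8, -168.9]
contact_force: [-0.8, -0.9, 0.6]
grip_width: -0.002
```

```bash
python3 - <<'E'
from h import *
st();go([.534,.1205,.010],-93.2)
E
```

```text
t 13.28 p [0.5327 0.1637 0.0112] y [ 0.999 -0.052 -0.003] z [-0.052 -0.999  0.001] az_z -93.0 F [-0.79 -0.94  0.62] q [10.9 40.4 97.8 -0.  42.1 13.9] g -0.0
t 13.28 shift [ 1.2  3.5 43.1] rot [0.2 0.1 0.2]
```

Request:
{"api": "servo_tool", "payload": {"commands": [{"x": 2,"y": 3,"z": 10,"rx": 0,"ry": 0,"rz": 0,"fingers": 1},{"x": 2,"y": 3,"z": 20,"rx": 0,"ry": 0,"rz": 0,"fingers": 1},{"x": 2,"y": 3,"z": 30,"rx": 0,"ry": 0,"rz": 0,"fingers": 1},{"x": 2,"y": 3,"z": 36,"rx": 0,"ry": 0,"rz": 0,"fingers": 1},{"x": 2,"y": 3,"z": 39,"rx": 0,"ry": 0,"rz": 0,"fingers": 1},{"x": 2,"y": 3,"z": 40,"rx": 0,"ry": 0,"rz": 0,"fingers": 1}]}}

```text
clock: 13.78
eef_pos: [0.5352, 0.1227, 0.0114]
ee_rot: [98.5, 90.0, 5.4]
contact_force: [-0.3, 0.1, 0.2]
grip_width: 0.002
```

Request:
{"api": "servo_tool", "payload": {"commands": [{"x": 0,"y": 0,"z": 1,"rx": 0,"ry": 0,"rz": 0,"fingers": 1},{"x": 0,"y": 0,"z": 2,"rx": 0,"ry": 0,"rz": 0,"fingers": 1},{"x": 0,"y": 0,"z": 2,"rx": 0,"ry": 0,"rz": 0,"fingers": 1}]}}

```text
clock: 14.03
eef_pos: [0.535, 0.1217, 0.0109]
ee_rot: [115.1, 90.0, 22.1]
contact_force: [-0.0, 1.1, -0.4]
grip_width: -0.002
```

Request:
{"api": "servo_tool", "payload": {"commands": [{"x": 0,"y": 0,"z": 1,"rx": 0,"ry": 0,"rz": 0,"fingers": 1},{"x": 0,"y": 0,"z": 1,"rx": 0,"ry": 0,"rz": 0,"fingers": 1},{"x": 0,"y": 0,"z": 1,"rx": 0,"ry": 0,"rz": 0,"fingers": 1}]}}

```text
clock: 14.28
eef_pos: [0.5349, 0.1207, 0.0109]
ee_rot: [135.1, 90.0, 42.1]
contact_force: [-0.3, 0.6, 0.6]
grip_width: 0.0
```

Request:
{"api": "servo_tool", "payload": {"commands": [{"x": 0,"y": 0,"z": 1,"rx": 0,"ry": 0,"rz": 0,"fingers": 1},{"x": 0,"y": 0,"z": 1,"rx": 0,"ry": 0,"rz": 0,"fingers": 1},{"x": 0,"y": 0,"z": 1,"rx": 0,"ry": 0,"rz": 0,"fingers": 1}]}}

```text
clock: 14.53
eef_pos: [0.5349, 0.1206, 0.0109]
ee_rot: [165.7, 89.9, 72.7]
contact_force: [-0.7, 11.6, -0.4]
grip_width: 0.002
```

Settled against the stop at 11.6 N. Backing off, clear of everything.

Request:
{"api": "servo_tool", "payload": {"commands": [{"x": 0,"y": 0,"z": -3,"rx": 0,"ry": 0,"rz": 0,"fingers": 1},{"x": 0,"y": 0,"z": -10,"rx": 0,"ry": 0,"rz": 0,"fingers": 1},{"x": 0,"y": 0,"z": -25,"rx": 0,"ry": 0,"rz": 0,"fingers": 1},{"x": -30,"y": 0,"z": -40,"rx": 0,"ry": 0,"rz": 0,"fingers": 1},{"x": -60,"y": 0,"z": -75,"rx": 0,"ry": 0,"rz": 0,"fingers": 1},{"x": -90,"y": 0,"z": -110,"rx": 0,"ry": 0,"rz": 0,"fingers": 1},{"x": -120,"y": 0,"z": -150,"rx": 0,"ry": 0,"rz": 0,"fingers": 1},{"x": -150,"y": 0,"z": -185,"rx": 0,"ry": 0,"rz": 0,"fingers": 1}]}}

```text
clock: 15.2
eef_pos: [0.543, 0.2896, 0.1486]
ee_rot: [-30.5, 90.0, -123.5]
contact_force: [0.4, 0.4, -0.9]
grip_width: 0.001
```

Request:
{"api": "servo_tool", "payload": {"commands": [{"x": -20,"y": 0,"z": -40,"rx": 0,"ry": 0,"rz": 0,"fingers": 1},{"x": -40,"y": 0,"z": -80,"rx": 0,"ry": 0,"rz": 0,"fingers": 1},{"x": -50,"y": 0,"z": -120,"rx": 0,"ry": 0,"rz": 0,"fingers": 1},{"x": -50,"y": 0,"z": -160,"rx": 0,"ry": 0,"rz": 0,"fingers": 1},{"x": -50,"y": 0,"z": -160,"rx": 0,"ry": 0,"rz": 0,"fingers": 1}]}}

```text
clock: 15.62
eef_pos: [0.5512, 0.4544, 0.198]
ee_rot: [147.9, 89.8, 55.2]
contact_force: [-0.4, 0.3, -0.7]
grip_width: 0.001
```

```bash
python3 - <<'E'
from h import *
s=cap("side","s12",(210,170,370,290),5);d=cap("top","t12",(220,130,350,280),4);st()
im=d["frame"].astype(float);pl=[];tl=[]
for v in range(206,264):
    w=np.clip(im[v,286:302,2]-im[v,286:302,0],0,None);i=np.argmax(w>w.max()/2)
    pl.append(onz(d,286+i-1+(w.max()/2-w[i-1])/(w[i]-w[i-1]),v,.038)[:2])
pl=np.array(pl);k=np.polyfit(pl[:,0],pl[:,1],1);print("plate",np.degrees(np.arctan(k[0])),np.polyval(k,.52))
cv2.imwrite("pics/t12full.png",d["frame"][:,:,::-1])
E
```

```text
t 15.72 p [0.551  0.4494 0.1965] y [ 0.999 -0.049 -0.   ] z [-0.049 -0.999  0.   ] az_z -92.8 F [-0.07 -0.49 -0.65] q [34.4 37.1 65.8 -0.  77.1 37.2] g -0.0
plate -3.322199201059644 -0.020567626578684203
```

View pics/t12.png

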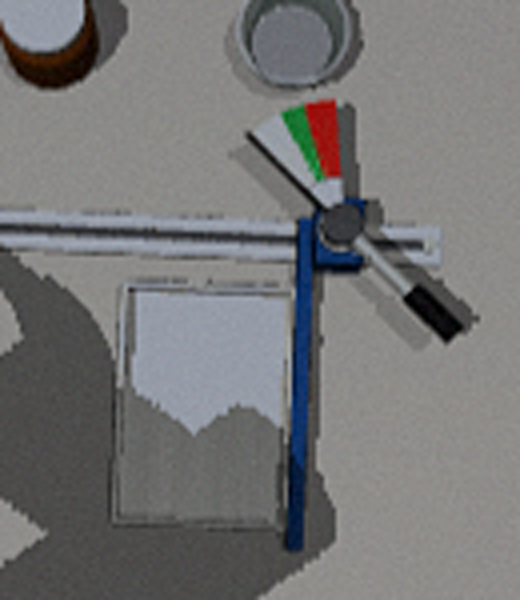

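View pics/s12.png

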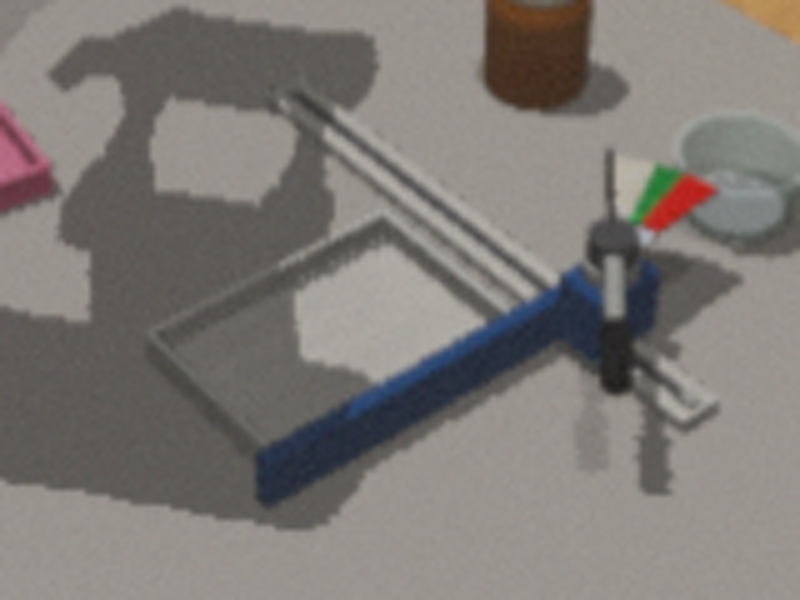

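View pics/t12full.png

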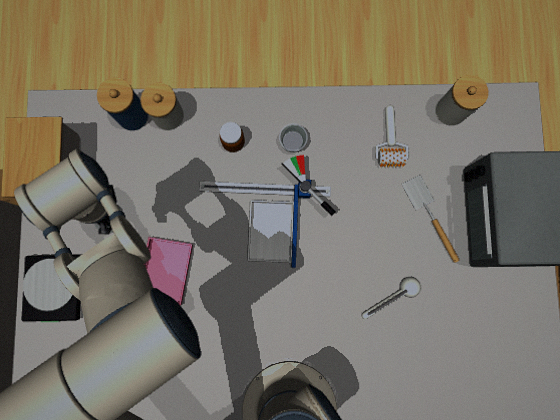

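The tin lies flat on the stop, the lever is at rest, the dial and stop are where they were, and the arm is clear. Handing in.

```bash
python3 -c "
from plant import ticket;print(ticket.finish_job())"
```

```text
the job is handed in; nothing more can be done
None
```

I did both parts in order and handed the job in at about 15.7 s of the 67 s.

**Clamp screw:** I pushed the lever clockwise with shut fingers until the pointer stood mid-green, at about 9 N. It was in green for about 2 s in all, and three pictures over 1.5 s of that showed it there and never near the red. After I backed off, the pointer returned to its starting mark. The dial stood where it had been before the push, so the screw did not turn.

**Tin:** I slid the silver tray, not the pink one, against the stop with two fingers. A gentle centre push followed to seat it. Each push peaked at about 11.5 N, well under the 25 N that shifts the stop.

**Last checks:**
- **Stop:** the plate had not moved (its angle read -3.4° before and -3.3° after, its position within 0.2 mm).
- **Tin fit:** no gap is visible in either view. Before the centre push, the tin's long side read -2.7° against the plate's -3.4°, which could be measurement error or a slight misfit. I did not measure the tin's angle again afterwards, only looked.
- **Other things:** the docker, scoop, ramekin, jar and spatula look unmoved in the last top view. The funnel is hidden by the arm there; I did not touch it.

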